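# Slant the ruler out of the half-open drawer and hold it up

### The arm

A 6-joint arm with a two-finger parallel gripper is mounted at the origin on the work surface. World frame = base frame: x ahead of the robot, y to its left, z up, the work surface at z = 0. Lengths are in m, angles in rad, forces in N, time in s.
With the tool pointing down it reaches from about 0.325 to 0.775 m from the base axis. Payload 5.5 kg.
Tool frame: the origin (TCP) lies midway between the tips of the shut fingers; the grasp point (between the pads) lies 19 mm behind it (pinch_z is the distance from the TCP to the grasp point, in m); z points along the fingers, y is the line along which they close (so a half turn about z gives the same grasp; the last joint's range is limited). The gripper opens to 88 mm and grips with 3 to 60 N. Pads are 20 mm wide; open, the fingers measure 115 mm over their backs; the gripper's body (75 mm by 178 mm) begins 61 mm behind the grasp point.
Start: joints at [-1.391, 0.091, 1.231, -0, 1.82, -0.057], TCP at [0.141, -0.583, 0.223] pointing down, gripper open.
Joint ranges: [-2.87, 2.87], [-0.86, 2.18], [0.17, 2.46], [-1.51, 4.65], [0.06, 2.69], [-2.65, 2.65]. Speed limits (rad/s): [2.57, 2.57, 3.01, 3.14, 3.14, 3.14].

### API

Orientations are given as a rotation vector (axis times angle).
In Python, from cell import observe, capture, get_calibration, hand_in, silhouettes, place_of, pinch_z gives the robot as it stands.
- The arm moves only by the tool play_rows, never from a script. Its argument "commands" is a list that holds one entry, the list of rows, each a list of 5 numbers: the shift along the tool's x, y, z in m, then the turn about the tool's z in degrees, then the finger opening in m, from 0 to 0.0878. In form: [[[dx, dy, dz, spin, jaw], ...]]. A call has 1 to 5 rows; each row shifts and turns the commanded pose from where the row before left it, along the tool's axes as they then stand; what a row does not reach is not made up. A row lasts 1/10 s, in which the tool goes at most 50 mm and 8.59 degrees, less where a joint would pass 70% of its speed; a pose out of reach is approached as far as the arm can. A call with a gripper value outside its range is refused whole. The fingers move at their own pace and stop on an object; "newtons" is the grip in N (left out, the last holds). Time passes only in rows, so rows that do not move let the fingers close. It gives the time, the measured TCP pose, the force, the opening and the grip force at its end, in the units of the state.
- observe(): the state, without advancing time (a new reading comes with each control period).
- capture(name): name is "scene" or "top"; returns (picture, depth): 400x640x3 uint8, red, green, blue; 400x640 float32, m along the optical axis (not along the pixel's ray), 0 where there is no reading.
- get_calibration(name): a dict with "vertical_fov" (degrees; the focal length in pixels is half the picture's height over the tangent of half this angle, whatever the lens; pixels are square), "cx", "cy" (the principal point, pixels), "eye" and "attitude" of the camera in the world. Camera axes: x right, y up, looking along -z (the intrinsics and any distortion apply to the point x, -y, -z); pixel columns grow to the right and rows downward; lengths in m; the calibration is good to about 2 mm. A picture is of the moment at which its call begins. get_calibration takes no time and is no camera call.
- hand_in(): hands the job in; it is judged then, once.
Trained networks look in the newest picture that a camera, given by its name, has taken for a name from the list of things; names that differ only in an ending like _2 or _b are one class to them, and where a whole thing is asked for, a point or a joint stands for the part that bears it (a point fixed in the world has none). Each returns a list of dicts, best first, with "score" (0 to 1); they miss things now and then, are a little off and sometimes report something else, mostly with a low value. They report only what shows in the picture. A call takes as long as a camera call. They do not tell look-alikes from the thing itself.
- silhouettes(name, camera): "mask" (400x640 bool, what is visible of it) and "position" ([column, row] in pixels, amid what is visible of it).
- place_of(name, camera): "position" ([column, row] in pixels: a listed point, or the origin of a listed thing).
The state is a dict: "time": time; "joint_positions": joint angles; "joint_velocities": joint speeds; "tau": joint torques, N m; "tcp_pos": TCP position; "orientation": TCP orientation; "contact_force": force on the tool from outside, world axes, zero at the start; "ft_torque": the same for the moment, N m; "width": finger opening in m; "grip_force": force on a finger pad.
Only numpy, scipy, OpenCV 4.12 (cv2) and the standard library are available. Lean on these libraries where they do the work, as an engineer would, in place of code of your own. Each camera call takes 0.05 s, during which the arm holds its last target. There are 200 camera calls.

### The job

The top drawer of the three-tier unit stands half open and the orange-ribbed metal ruler inside is longer than the gap. Leave the drawer standing as it is and draw the ruler out at a slant, its near end raised over the drawer front and its far end coming out from under the unit's top, without shifting anything else on the desk. Finish while still holding the ruler in the gripper: still, level, face up and with the whole of it a hand's breadth above the top of the unit.

Things in the scene. Friction and masses are not known exactly. Their poses are not given: they have to be found in the camera images.
- unit: white three-tier plastic drawer unit, fixed to the desk, 270 (x) x 230 (y) x 216 mm high. Origin: centre of its underside, on the desk. Its front faces its own -x; the front edge of its 4 mm thick top panel is 135 mm from the origin along -x, the panel's underside 212 mm above the desk. The grey top drawer slides along the unit's -x
- top_drawer (a joint): how far the top drawer is drawn out, m (0 shut, stop at 0.14); it starts 0.115 to 0.135 out and slides stiffly (5 N friction). The space between its front's inner face and the edge of the unit's top panel is this value + 2 mm long; inside it is 208 mm wide and 250 mm long, the drawer floor 146 mm above the desk, its side walls and front 52 mm high (rim 198 mm above the desk)
- drawer_rim (a point): middle of the top edge of the top drawer's 6 mm thick front panel, 198 mm above the desk; a 12 mm deep pull sticks out in front below it
- ruler_center (a point): centre of the safety ruler (90 g), half-way along and half-way up: an aluminium base 200 long x 36 wide x 4 mm thick, with an orange plastic grip rib 190 long x 14 wide standing 14 mm up along the middle of its face (18 mm high in all, this point 9 mm above its underside). It lies face up on the drawer floor, lengthwise in the drawer, its far part under the unit's top. Own x runs from near end to far end, y across the width, z up out of its face
- ruler_near (a point): middle of the ruler's end that lies by the drawer front (end face of the base, 2 mm above the underside)
- ruler_far (a point): middle of the ruler's other end, under the unit's top (end face of the base, 2 mm above the underside)
- pen_cup: grey pen cup with three pens, 80 mm across, cup 100 mm and pens 155 mm high; bystander; origin at its underside's centre
- stapler: stainless steel stapler, 130 x 36 x 55 mm, bystander; origin at its underside's centre
- mug: sage ceramic mug, empty, 82 mm across, 95 mm high, bystander; origin at its underside's centre
- coaster: round bamboo coaster, 100 mm across, 9 mm thick, bystander; origin at its underside's centre
- phone_stand: clear acrylic phone stand, 80 x 75 x 110 mm high, bystander; origin at its underside's centre
- notebook: blue closed notebook, 210 x 150 x 16 mm, bystander; origin at its underside's centre
There are look-alikes about, which are no part of the job. What is meant by the part that bears ruler_center is not blue, and is the smaller of those in its own colour.

How it is judged:
By the outcome, as a careful person would: the job done as asked, in the order asked, and still so for the second after the job is handed in, while the arm keeps its last pose, push and grip.
It also fails if it takes over 43 s, if anything falls off the work surface, if the arm or the gripper's body presses on something with over 40 N, if the wrist force passes 120 N, or if a joint passes its speed limit or range.

## Working session

There is one attempt and no reset: what is moved stays moved. The work goes in short steps, Python scripts to look and compute and a tool call to move; the robot and the scene stay as the last step left them, time stands still between calls to the robot, and variables do not carry over. Pictures are saved under pics/ and viewed, at most 10 in all, crops included, and the job is handed in when it is done.

Besides the shell and the picture viewer there is one more tool, called after "Emit:" as name([rows], argument=value, ...), one row to a line, values as JSON. play_rows: Moves the arm, as the interface text tells. Its arguments: {"type":"object","properties":{"commands":{"type":"array","items":{"type":"array","items":{"type":"array","items":{"type":"number"}}}},"newtons":{"type":"number"}},"required":["commands"]}

```bash
ls; mkdir -p pics; python3 - <<'E'
from cell import *
import cv2,numpy as np
for n in("scene","top"):
    p,d=capture(n); c=get_calibration(n); print(n,c)
    cv2.imwrite(f"pics/{n}0.png",p[:,:,::-1]); np.save(f"{n}_d.npy",d)
    for k in("ruler_center","unit","drawer_rim","ruler_near"):
        print(k,[(np.round(r["position"],1).tolist(),round(r["score"],2)) for r in place_of(k,n)])
s=observe();print(s)
E
```

```text
pics
scene {'vertical_fov': 47.223231103408814, 'cx': 321.2372850478976, 'cy': 204.207926998455, 'eye': array([1.14624657, 0.08629664, 1.29617724]), 'attitude': array([0.41497603, 0.43670135, 1.59117802])}
ruler_center [([208.9, 222.6], 0.93), ([211.8, 164.7], 0.6), ([279.6, 285.6], 0.6), ([245.3, 220.2], 0.22)]
unit [([247.9, 220.4], 0.53), ([250.6, 221.9], 0.17)]
drawer_rim [([246.0, 218.7], 0.95)]
ruler_near [([245.8, 222.9], 0.83), ([308.8, 286.9], 0.64), ([221.0, 135.2], 0.63), ([386.4, 214.3], 0.19)]
top {'vertical_fov': 54.837148173138, 'cx': 324.50478967641175, 'cy': 197.38219516477903, 'eye': array([0.39608232, 0.05969527, 1.19884613]), 'attitude': array([ 0.01770771, -0.07289971, -1.59592052])}
ruler_center [([352.5, 131.9], 0.83), ([426.3, 165.0], 0.75), ([442.2, 271.2], 0.56)]
unit [([303.0, 226.1], 0.59)]
drawer_rim [([388.2, 158.4], 0.91)]
ruler_near [([387.9, 164.1], 0.84), ([318.2, 132.1], 0.62), ([437.6, 310.1], 0.55), ([233.1, 147.1], 0.47)]
{'time': 0.5, 'joint_positions': array([-1.39069748e+00,  9.11027325e-02,  1.23074739e+00,  2.37380421e-07,
        1.81977289e+00, -5.66686786e-02]), 'joint_velocities': array([-4.09127031e-04,  4.21281491e-04, -1.99999618e-05, -1.91218974e-04,
       -1.01414570e-03,  1.42488895e-03]), 'tau': array([-8.79869440e-04, -4.45666301e+01, -4.06093740e+01,  6.96305721e-02,
        1.98315707e-02, -1.87539712e-05]), 'tcp_pos': array([ 0.14075514, -0.58326544,  0.22260279]), 'orientation': array([-3.11957397e+00, -3.71041965e-01,  2.58067313e-06]), 'contact_force': array([-0.09044964,  0.03842408,  0.00526825]), 'ft_torque': array([0.01911188, 0.03286511, 0.0191109 ]), 'grip_force': 0.0, 'width': 0.0874787293808724}
```

View pics/scene0.png

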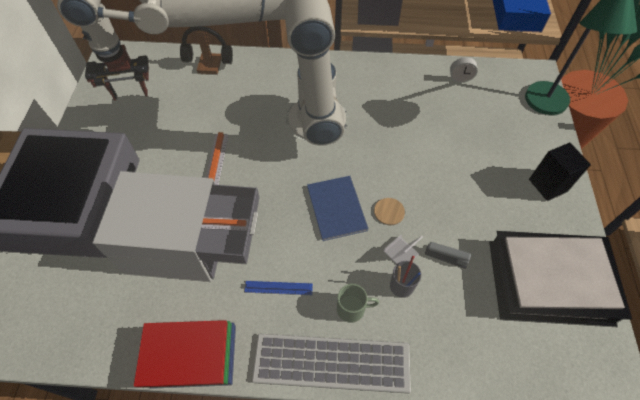

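View pics/top0.png

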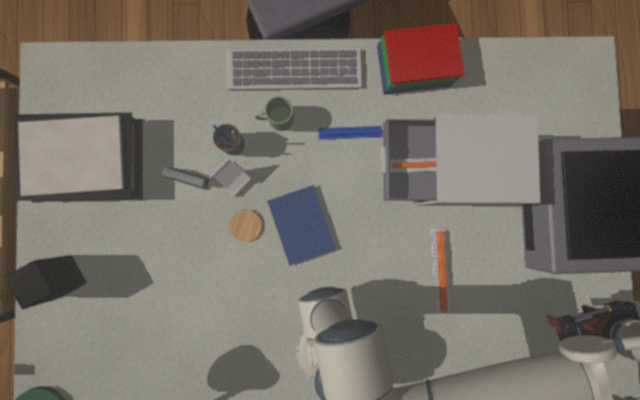

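The picture shows three possible rulers:
- Orange, in the drawer: scene (225,222), top (413,165).
- Orange, on the desk: scene (215,155), top (440,270). It is about 83 px long, or roughly 260 mm, so it's the larger one.
- Blue, on the desk: scene (279,287), top (350,132).

By the description, I choose the orange one in the drawer. The drawer opens towards world +y.

```bash
cat >h.py <<'E'
import numpy as np,cv2
from scipy.spatial.transform import Rotation as R
from cell import *
def ray(cam,uv):
    c=get_calibration(cam); f=200/np.tan(np.radians(c["vertical_fov"]/2))
    uv=np.atleast_2d(uv).astype(float)
    r=np.c_[(uv[:,0]-c["cx"])/f,-(uv[:,1]-c["cy"])/f,-np.ones(len(uv))]
    return np.array(c["eye"]),R.from_rotvec(c["attitude"]).apply(r)
def at_z(cam,uv,z):
    e,r=ray(cam,uv); return e+r*((z-e[2])/r[:,2])[:,None]
def at_d(cam,uv,d):
    e,r=ray(cam,uv); return e+r*np.asarray(d)[:,None]
def orange(p):
    h=cv2.cvtColor(p,cv2.COLOR_RGB2HSV); return (h[...,0]<16)&(h[...,1]>140)&(h[...,2]>80)
E
python3 - <<'E'
from h import *
p,d=capture("top"); m=orange(p); m[:,:380]=0;m[:,445:]=0;m[:145]=0;m[185:]=0
v,u=np.nonzero(m); P=at_d("top",np.c_[u,v],d[v,u]); print("rib px",u.min(),u.max(),len(u),"z",np.percentile(P[:,2],[5,50,95]))
Q=at_z("top",np.c_[u,v],.164); q=Q[:,:2]; 
l=cv2.fitLine(q.astype(np.float32),cv2.DIST_HUBER,0,.001,.001).ravel(); print("rib line",l)
t=(q-l[2:])@l[:2]; print("ext",[ (l[2:]+l[:2]*x).round(4).tolist() for x in(t.min(),t.max())])
# unit top from depth
U,V=np.meshgrid(np.arange(370,560),np.arange(100,215)); uv=np.c_[U.ravel(),V.ravel()]
W=at_d("top",uv,d[V.ravel(),U.ravel()])
for lo,hi,n in((.209,.223,"panel"),(.193,.204,"rim")):
    k=(W[:,2]>lo)&(W[:,2]<hi)
    mm=np.zeros(d.shape,np.uint8); mm[uv[k,1],uv[k,0]]=1
    nl,lab,st,_=cv2.connectedComponentsWithStats(mm); i=1+st[1:,4].argmax()
    if n=="panel": mm=(lab==i).astype(np.uint8)
    vv,uu=np.nonzero(mm); X=at_d("top",np.c_[uu,vv],d[vv,uu])
    b=cv2.minAreaRect(X[:,:2].astype(np.float32)); print(n,b,cv2.boxPoints(b).round(4).tolist(),np.median(X[:,2]),len(X))
for n,z in(("drawer_rim",.198),("ruler_near",.148),("ruler_center",.155)):
    for c in("top","scene"):
        if c=="scene" and n=="drawer_rim": capture("scene")
        for r in place_of(n,c)[:3]: print(n,c,at_z(c,r["position"],z).round(4),round(r["score"],2))
cv2.imwrite("pics/crop1.png",cv2.resize(p[100:220,365:465,::-1],None,fx=5,fy=5,interpolation=cv2.INTER_CUBIC))
E
```

```text
rib px 401 435 134 z [0.16115561 0.16413576 0.16771278]
rib line [ 0.00175007  0.99999845  0.53964615 -0.22601013]
ext [[0.5395, -0.2818], [0.5397, -0.1879]]
panel ((0.5445622801780701, -0.40391790866851807), (0.273099809885025, 0.23019357025623322), 88.5556869506836) [[0.4260999858379364, -0.5375000238418579], [0.6561999917030334, -0.5432999730110168], [0.663100004196167, -0.2703000009059906], [0.43290001153945923, -0.2644999921321869]] 0.2161211756333562 8949
rim ((0.5498355627059937, -0.2072368562221527), (0.13273677229881287, 0.22797726094722748), 88.075439453125) [[0.43369999527931213, -0.26969999074935913], [0.6614999771118164, -0.2773999869823456], [0.6660000085830688, -0.14470000565052032], [0.43810001015663147, -0.1370999962091446]] 0.19781369651020408 322
drawer_rim top [[ 0.5526 -0.1464  0.198 ]] 0.6
drawer_rim scene [[ 0.5553 -0.1617  0.198 ]] 0.56
drawer_rim scene [[0.7138 0.261  0.198 ]] 0.19
ruler_near top [[ 0.5435 -0.1544  0.148 ]] 0.97
ruler_near top [[ 0.1316 -0.291   0.148 ]] 0.77
ruler_near top [[0.6334 0.0306 0.148 ]] 0.61
ruler_near scene [[ 0.2222 -0.2915  0.148 ]] 0.62
ruler_near scene [[0.7213 0.0418 0.148 ]] 0.59
ruler_center top [[ 0.6313 -0.053   0.155 ]] 0.94
ruler_center top [[ 0.543  -0.2597  0.155 ]] 0.76
ruler_center top [[ 0.2405 -0.2962  0.155 ]] 0.67
ruler_center scene [[ 0.5547 -0.2605  0.155 ]] 0.72
ruler_center scene [[ 0.7193 -0.0494  0.155 ]] 0.69
ruler_center scene [[ 0.3257 -0.3018  0.155 ]] 0.64
```

View pics/crop1.png

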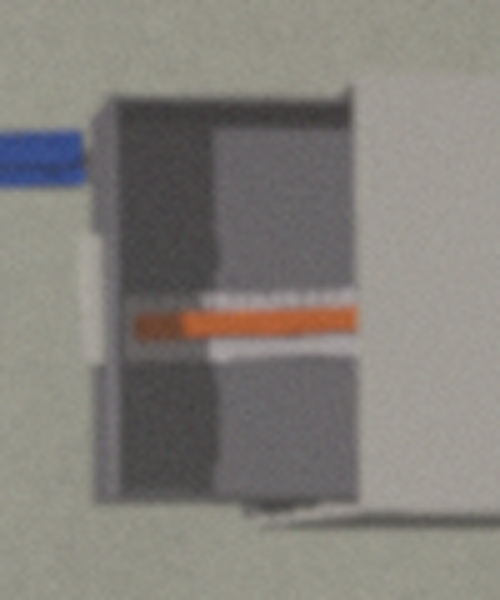

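The crop confirms my choice. The orange rib runs from crop x≈135 (in shadow) to 357, at y≈322, which is top px (392–436, 165). Its near end is just inside the drawer front, and the blue ruler lies outside. I'll refine the line, including the shaded part, with both cameras.

```bash
cat >>h.py <<'E'
def rib(cam,p,box,z=.164,vmin=40):
    h=cv2.cvtColor(p,cv2.COLOR_RGB2HSV); m=((h[...,0]<16)&(h[...,1]>100)&(h[...,2]>vmin)).astype(np.uint8)
    k=np.zeros_like(m);u0,u1,v0,v1=box;k[v0:v1,u0:u1]=m[v0:v1,u0:u1]
    n,lab,st,_=cv2.connectedComponentsWithStats(k); i=1+st[1:,4].argmax(); v,u=np.nonzero(lab==i)
    q=at_z(cam,np.c_[u,v],z)[:,:2]; l=cv2.fitLine(q.astype(np.float32),cv2.DIST_HUBER,0,.001,.001).ravel()
    if l[1]<0:l[:2]*=-1
    t=(q-l[2:])@l[:2]; return l,l[2:]+l[:2]*t.min(),l[2:]+l[:2]*t.max(),st[i]
E
python3 - <<'E'
from h import *
for c,b in(("top",(384,445,145,185)),("scene",(195,258,205,240))):
    p,d=capture(c); print(c,*rib(c,p,b))
    if c=="scene":
        # front edge corners of panel via depth in scene
        U,V=np.meshgrid(np.arange(90,265),np.arange(165,280)); uv=np.c_[U.ravel(),V.ravel()]
        W=at_d(c,uv,d[V.ravel(),U.ravel()])
        for lo,hi in((.211,.221),(.194,.203)):
            k=(W[:,2]>lo)&(W[:,2]<hi); mm=np.zeros(d.shape,np.uint8); mm[uv[k,1],uv[k,0]]=1
            if lo>.2: mm=cv2.morphologyEx(mm,cv2.MORPH_OPEN,np.ones((5,5)))
            vv,uu=np.nonzero(mm); X=at_d(c,np.c_[uu,vv],d[vv,uu]); b2=cv2.minAreaRect(X[:,:2].astype(np.float32)); print(b2,cv2.boxPoints(b2).round(4).tolist(),np.median(X[:,2]))
E
```

```text
top [ 0.00762367  0.9999709   0.5401547  -0.21530116] [ 0.53964743 -0.28183739] [ 0.54053041 -0.16602043] [393 162  43   6 203]
scene [-0.00963025  0.9999536   0.54474735 -0.22164725] [ 0.54533696 -0.28286894] [ 0.5441751  -0.16222716] [203 218  43   8 236]
((0.5461754202842712, -0.4019007384777069), (0.27221614122390747, 0.23306892812252045), 88.3216781616211) [[0.42570000886917114, -0.534500002861023], [0.6586999893188477, -0.5414000153541565], [0.6665999889373779, -0.26930001378059387], [0.43369999527931213, -0.2624000012874603]] 0.2153161650009543
((0.5497544407844543, -0.338201642036438), (0.3968390226364136, 0.23171237111091614), 88.3156967163086) [[0.42809998989105225, -0.5331000089645386], [0.6596999764442444, -0.539900004863739], [0.6714000105857849, -0.14329999685287476], [0.4397999942302704, -0.13650000095367432]] 0.19743826236519535
```

Emit:
play_rows([
  [[0,0,-0.04,-8.5,0.0878],[0,0,-0.04,-8.5,0.0878],[0,0,-0.04,-8.5,0.0878],[0,0,0,-8.5,0.0878],[0,0,0,-8.5,0.0878]],
])

```text
time: 1.5
tcp_pos: [0.1408, -0.5837, 0.345]
orientation: [2.765, 1.483, -0.002]
contact_force: [0.7, 0.2, -0.9]
width: 0.0874
grip_force: 0.0
```

Ruler line: x≈0.5425, running along world +y. The near end is at y≈-0.159 and the far end at about -0.359. The panel edge is at y≈-0.267 and the drawer front's inner face at about -0.146. I'll grasp at y≈-0.180 with the tool's x along world +y.

Emit:
play_rows([
  [[0,0,0,-8.5,0.0878],[0,0,0,-8.5,0.0878],[0,0,0,-8.5,0.0878],[0,0,0,-8.1,0.0878],[0.03,0.03,0,0,0.0878]],
])

```text
time: 2.0
tcp_pos: [0.1687, -0.5552, 0.3404]
orientation: [-2.226, -2.213, -0.0]
contact_force: [0.5, -0.5, 0.2]
width: 0.0879
grip_force: 0.0
```

Emit:
play_rows([
  [[0.035,0.035,0,0,0.0878],[0.035,0.035,0,0,0.0878],[0.035,0.035,0,0,0.0878],[0.035,0.035,0,0,0.0878],[0.035,0.035,0,0,0.0878]],
])

```text
time: 2.5
tcp_pos: [0.348, -0.3778, 0.3429]
orientation: [2.228, 2.214, -0.0]
contact_force: [1.1, -0.5, -0.7]
width: 0.0876
grip_force: 0.0
```

Emit:
play_rows([
  [[0.048,0.048,0,0,0.06],[0.048,0.048,0,0,0.06],[0.048,0.048,0,0,0.06],[0.048,0.048,0.03,0,0.06],[0,0,0.03,0,0.06]],
])

```text
time: 3.0
tcp_pos: [0.4897, -0.2379, 0.2933]
orientation: [2.218, 2.22, 0.004]
contact_force: [-0.7, -0.8, -1.6]
width: 0.06
grip_force: 0.0
```

```bash
python3 - <<'E'
from h import *
s=observe();print(s["tcp_pos"],s["joint_positions"])
p,d=capture("top");cv2.imwrite("pics/top2.png",cv2.resize(p[100:250,330:530,::-1],None,fx=4,fy=4))
E
```

```text
[ 0.48971868 -0.23794758  0.293339  ] [-5.15917382e-01 -3.59261840e-02  1.23402136e+00  1.89653166e-03
  1.93975862e+00 -5.16139348e-01]
```

Emit:
play_rows([
  [[0.029,0.0265,0,0,0.06],[0.029,0.0265,0,0,0.06],[0,0,0.03,0,0.06],[0,0,0.03,0,0.06],[0,0,0.02,0,0.06]],
])

```text
time: 3.55
tcp_pos: [0.539, -0.1843, 0.2107]
orientation: [-2.227, -2.213, 0.002]
contact_force: [-0.0, 1.0, 0.5]
width: 0.0599
grip_force: 0.0
```

```bash
python3 - <<'E'
from h import *
s=observe();print(s["tcp_pos"])
p,d=capture("scene");cv2.imwrite("pics/scene3.png",cv2.resize(p[150:290,120:300,::-1],None,fx=4,fy=4,interpolation=cv2.INTER_CUBIC))
E
```

```text
[ 0.53897158 -0.1843394   0.21070337]
```

View pics/scene3.png

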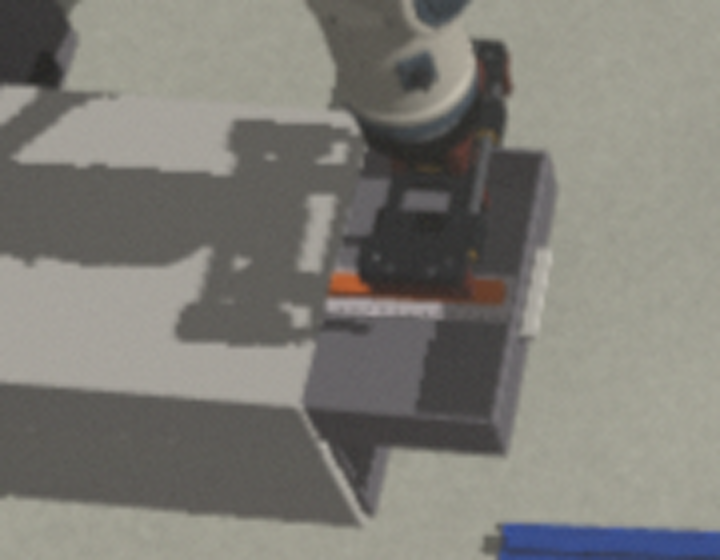

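The crop shows the gripper straddling the orange rib, at crop (420,285), near its near end and clear of the drawer front and the panel. I'll descend so the tips stop about 6 mm above the base's face, which leaves room to pivot.

Emit:
play_rows([
  [[0.002,0.0035,0.02,0,0.06],[0,0,0.02,0,0.05],[0,0,0.014,0,0.04],[0,0,0,0,0.03],[0,0,0,0,0.022]],
], newtons=3)

```text
time: 4.1
tcp_pos: [0.543, -0.1826, 0.1594]
orientation: [2.228, 2.214, 0.0]
contact_force: [-0.2, -0.2, 0.4]
width: 0.0316
grip_force: 0.0
```

Emit:
play_rows([
  [[0,0,0,0,0.016],[0,0,0,0,0.008],[0,0,0,0,0.004],[0,0,0,0,0.004],[0,0,0,0,0.004]],
], newtons=3)

```text
time: 4.6
tcp_pos: [0.5434, -0.1824, 0.1594]
orientation: [2.227, 2.214, 0.001]
contact_force: [-0.1, -0.0, 3.8]
width: 0.014
grip_force: 3.0
```

Emit:
play_rows([
  [[0,0,-0.005,0,0.004],[0,0,-0.005,0,0.004],[0,0,-0.005,0,0.004],[0,0,-0.005,0,0.004],[0,0,0,0,0.004]],
])

```text
time: 5.1
tcp_pos: [0.5433, -0.1823, 0.1795]
orientation: [2.227, 2.214, 0.001]
contact_force: [-0.2, -0.6, -0.9]
width: 0.0138
grip_force: 3.0
```

```bash
cat >>h.py <<'E'
def prof(box,cam="scene",P=None):
    "rib slope: line through rib-coloured depth points, y vs z"
    p,d=P or capture(cam); h=cv2.cvtColor(p,cv2.COLOR_RGB2HSV); m=(h[...,0]<16)&(h[...,1]>110)&(h[...,2]>40)&(d>0)
    k=np.zeros_like(m,np.uint8);u0,u1,v0,v1=box;k[v0:v1,u0:u1]=m[v0:v1,u0:u1]
    n,lab,st,_=cv2.connectedComponentsWithStats(k); i=1+st[1:,4].argmax(); v,u=np.nonzero(lab==i)
    X=at_d(cam,np.c_[u,v],d[v,u]); o=X[:,1].argsort(); X=X[o]
    print(cam,"n",len(X)); [print("  y %.3f z %.3f x %.3f"%tuple(np.median(c,0)[[1,2,0]])) for c in np.array_split(X,6)]
    return p
E
python3 - <<'E'
from h import *
p=prof((195,265,200,245)); prof((380,450,140,190),"top")
print(observe()["contact_force"])
cv2.imwrite("pics/s4.png",cv2.resize(p[150:290,120:300,::-1],None,fx=4,fy=4,interpolation=cv2.INTER_CUBIC))
E
```

```text
scene n 50
  y -0.278 z 0.172 x 0.546
  y -0.273 z 0.173 x 0.546
  y -0.268 z 0.173 x 0.547
  y -0.263 z 0.173 x 0.546
  y -0.258 z 0.174 x 0.544
  y -0.254 z 0.174 x 0.544
top n 12
  y -0.166 z 0.185 x 0.547
  y -0.164 z 0.185 x 0.537
  y -0.164 z 0.187 x 0.542
  y -0.163 z 0.178 x 0.544
  y -0.156 z 0.224 x 0.535
  y -0.148 z 0.271 x 0.528
[-0.77389122  0.26786409 -0.47825725]
```

View pics/s4.png

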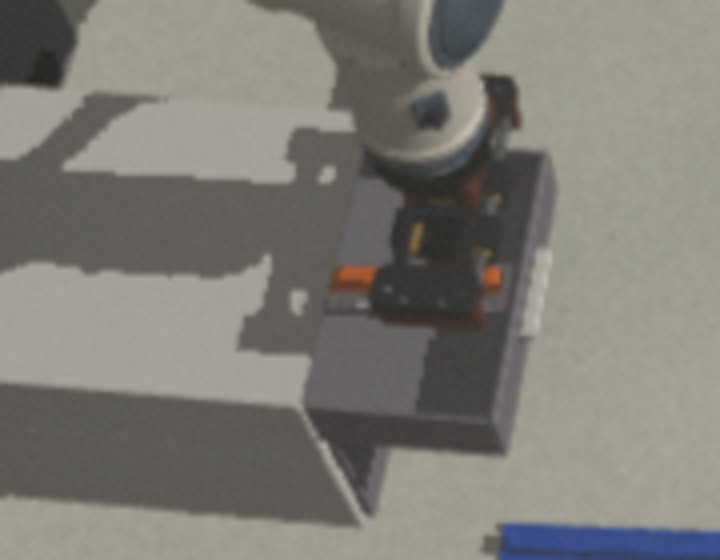

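The picture and depth show the rib pivoting in the grip. It stands at z≈0.185 near the drawer front and 0.173 at the panel edge, a slant of about 6.5°, with the far end still down on the drawer floor. I'll keep raising it to about 22°.

Emit:
play_rows([
  [[0,0,-0.009,0,0.004],[0,0,-0.009,0,0.004],[0,0,-0.009,0,0.004],[0,0,-0.009,0,0.004],[0,0,-0.009,0,0.004]],
])

```text
time: 5.7
tcp_pos: [0.5431, -0.1822, 0.2246]
orientation: [2.227, 2.214, 0.0]
contact_force: [-0.0, -0.1, -1.3]
width: 0.0138
grip_force: 3.0
```

```bash
python3 - <<'E'
from h import *
prof((195,265,190,245)); prof((375,450,140,190),"top")
s=observe();print(s["tcp_pos"],s["contact_force"],s["ft_torque"],s["width"])
E
```

```text
scene n 30
  y -0.171 z 0.232 x 0.544
  y -0.169 z 0.232 x 0.550
  y -0.167 z 0.232 x 0.544
  y -0.164 z 0.234 x 0.548
  y -0.162 z 0.230 x 0.544
  y -0.161 z 0.224 x 0.543
top n 18
  y -0.165 z 0.230 x 0.542
  y -0.164 z 0.233 x 0.544
  y -0.163 z 0.229 x 0.542
  y -0.162 z 0.229 x 0.541
  y -0.148 z 0.312 x 0.527
  y -0.148 z 0.315 x 0.532
[ 0.54353021 -0.18238852  0.22561827] [ 0.68927132  0.04018165 -1.00030953] [ 0.01683179 -0.08735847 -0.00427947] 0.014145533775437116
```

```bash
python3 - <<'E'
from h import *
P=capture("scene"); cv2.imwrite("pics/s5.png",cv2.resize(P[0][150:290,120:300,::-1],None,fx=4,fy=4,interpolation=cv2.INTER_CUBIC))
prof((190,224,190,245),P=P)
E
```

```text
scene n 27
  y -0.274 z 0.189 x 0.546
  y -0.270 z 0.192 x 0.547
  y -0.268 z 0.193 x 0.548
  y -0.265 z 0.194 x 0.544
  y -0.263 z 0.195 x 0.549
  y -0.260 z 0.197 x 0.550
```

View pics/s5.png

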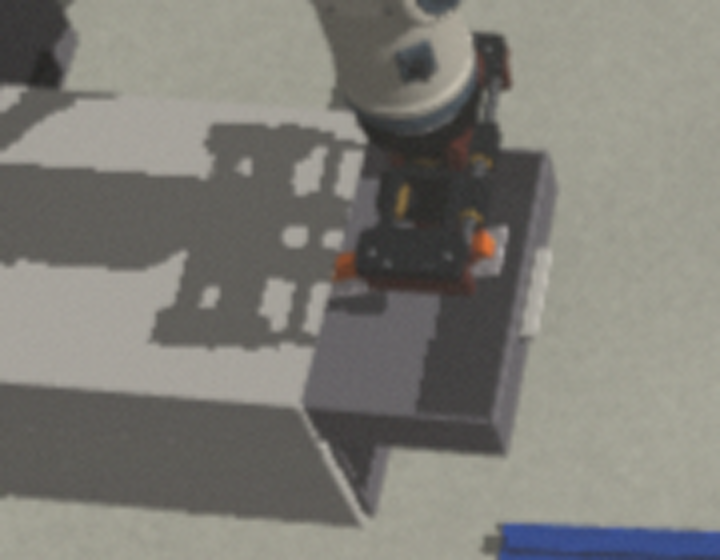

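The rib's slope is about 0.40 (22°), from z 0.193 at the panel edge to 0.232 near the front. That clears the rim by about 24 mm and the panel by about 19 mm. I'll firm up the grip and draw the ruler out along its own slant.

Emit:
play_rows([
  [[0,0,0,0,0.004],[0,0,0,0,0.004],[0.01,0,-0.004,0,0.004],[0.01,0,-0.004,0,0.004],[0.01,0,-0.004,0,0.004]],
], newtons=15)

```text
time: 6.35
tcp_pos: [0.5431, -0.151, 0.2357]
orientation: [-2.227, -2.215, -0.0]
contact_force: [-0.1, 0.1, -1.6]
width: 0.0136
grip_force: 15.0
```

Emit:
play_rows([
  [[0.014,0,-0.0056,0,0.004],[0.014,0,-0.0056,0,0.004],[0.014,0,-0.0056,0,0.004],[0.014,0,-0.0056,0,0.004],[0.014,0,-0.0056,0,0.004]],
])

```text
time: 6.85
tcp_pos: [0.5436, -0.0808, 0.2641]
orientation: [2.227, 2.215, 0.0]
contact_force: [0.7, -0.6, -0.6]
width: 0.0139
grip_force: 15.0
```

```bash
python3 - <<'E'
from h import *
P=capture("scene"); cv2.imwrite("pics/s6.png",cv2.resize(P[0][150:290,120:300,::-1],None,fx=4,fy=4,interpolation=cv2.INTER_CUBIC))
prof((190,235,190,245),P=P)
s=observe();print(s["tcp_pos"],s["contact_force"],s["ft_torque"],s["width"])
E
```

```text
scene n 111
  y -0.233 z 0.201 x 0.545
  y -0.223 z 0.204 x 0.545
  y -0.214 z 0.208 x 0.547
  y -0.205 z 0.214 x 0.547
  y -0.197 z 0.216 x 0.546
  y -0.188 z 0.220 x 0.547
[ 0.54384493 -0.07902992  0.26531609] [-0.88991716  0.8149165   0.26149665] [ 0.10494163 -0.11140047  0.01958136] 0.01351898973021256
```

View pics/s6.png

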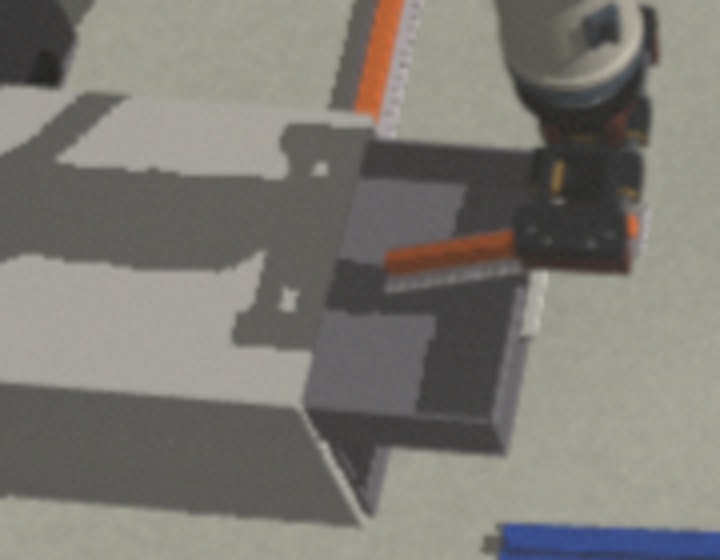

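The picture shows the ruler fully out. Its far end is at crop (388,265), y≈-0.24, which is past the panel edge, and the drawer hasn't moved. Next I'll lift it, carry it over the unit's top, and use the flat top to bring it level. Then I'll regrip at its middle.

Emit:
play_rows([
  [[0.004,0,-0.025,0,0.004],[0,0,-0.03,0,0.004],[0,0,-0.03,0,0.004],[0,0,-0.015,0,0.004],[-0.02,0,0,0,0.004]],
])

```text
time: 7.4
tcp_pos: [0.544, -0.0968, 0.3673]
orientation: [2.221, 2.215, 0.006]
contact_force: [-0.0, 0.4, -0.7]
width: 0.0133
grip_force: 15.0
```

Emit:
play_rows([
  [[-0.03,0,0,0,0.004],[-0.04,0,0,0,0.004],[-0.04,0,0,0,0.004],[-0.04,0,0,0,0.004],[-0.03,0,0,0,0.004]],
])

```text
time: 7.9
tcp_pos: [0.5421, -0.2804, 0.363]
orientation: [-2.229, -2.213, 0.001]
contact_force: [0.6, 0.3, -0.8]
width: 0.0137
grip_force: 15.0
```

Emit:
play_rows([
  [[-0.02,0,0,0,0.004],[-0.01,0,0,0,0.004],[0,0,0.02,0,0.004],[0,0,0.01,0,0.004],[0,0,0,0,0.004]],
])

```text
time: 8.4
tcp_pos: [0.5421, -0.3073, 0.3313]
orientation: [-2.224, -2.213, 0.001]
contact_force: [-0.2, -0.2, -0.9]
width: 0.0135
grip_force: 15.0
```

```bash
python3 - <<'E'
from h import *
P=capture("scene"); cv2.imwrite("pics/s7.png",cv2.resize(P[0][130:270,90:270,::-1],None,fx=4,fy=4,interpolation=cv2.INTER_CUBIC))
prof((100,225,190,245),P=P); prof((400,540,145,190),"top")
s=observe();print(s["tcp_pos"],s["contact_force"],s["width"])
E
```

```text
scene n 113
  y -0.449 z 0.254 x 0.546
  y -0.439 z 0.258 x 0.548
  y -0.428 z 0.266 x 0.547
  y -0.417 z 0.271 x 0.548
  y -0.408 z 0.276 x 0.548
  y -0.392 z 0.283 x 0.550
top n 63
  y -0.304 z 0.337 x 0.543
  y -0.299 z 0.339 x 0.541
  y -0.294 z 0.342 x 0.541
  y -0.291 z 0.342 x 0.541
  y -0.289 z 0.338 x 0.540
  y -0.286 z 0.335 x 0.540
[ 0.5422965  -0.30742831  0.33374412] [-0.00828931 -0.1223142  -0.93566569] 0.013586171736878549
```

Emit:
play_rows([
  [[0,0,0.012,0,0.004],[0,0,0.01,0,0.004],[0,0,0.01,0,0.004],[0,0,0.01,0,0.004],[0,0,0.01,0,0.004]],
], newtons=8)

```text
time: 9.0
tcp_pos: [0.5423, -0.3081, 0.2808]
orientation: [2.228, 2.215, 0.0]
contact_force: [0.5, 0.2, -0.4]
width: 0.0135
grip_force: 8.0
```

Emit:
play_rows([
  [[0,0,0.01,0,0.004],[0,0,0.01,0,0.004],[0,0,0.01,0,0.004],[0,0,0.008,0,0.004],[0,0,0,0,0.004]],
], newtons=5)

```text
time: 9.5
tcp_pos: [0.5419, -0.3081, 0.2415]
orientation: [-2.226, -2.213, 0.001]
contact_force: [-0.1, -0.4, -1.2]
width: 0.014
grip_force: 5.0
```

```bash
python3 - <<'E'
from h import *
P=capture("scene"); prof((90,225,190,245),P=P); Q=capture("top"); prof((400,540,145,190),"top",Q)
cv2.imwrite("pics/s8.png",np.hstack([cv2.resize(P[0][150:270,90:220,::-1],None,fx=3,fy=3,interpolation=cv2.INTER_CUBIC),cv2.resize(Q[0][100:220,400:530,::-1],None,fx=3,fy=3,interpolation=cv2.INTER_CUBIC)]))
s=observe();print(s["tcp_pos"],s["contact_force"],s["width"])
E
```

```text
scene n 162
  y -0.470 z 0.233 x 0.544
  y -0.456 z 0.234 x 0.545
  y -0.441 z 0.235 x 0.545
  y -0.429 z 0.235 x 0.544
  y -0.416 z 0.236 x 0.545
  y -0.403 z 0.238 x 0.545
top n 47
  y -0.303 z 0.246 x 0.543
  y -0.298 z 0.248 x 0.540
  y -0.295 z 0.249 x 0.538
  y -0.292 z 0.248 x 0.540
  y -0.290 z 0.243 x 0.541
  y -0.275 z 0.326 x 0.531
[ 0.54219092 -0.30826466  0.24332946] [-0.82375767 -0.30135924 -1.11763551] 0.013502462538812604
```

View pics/s8.png

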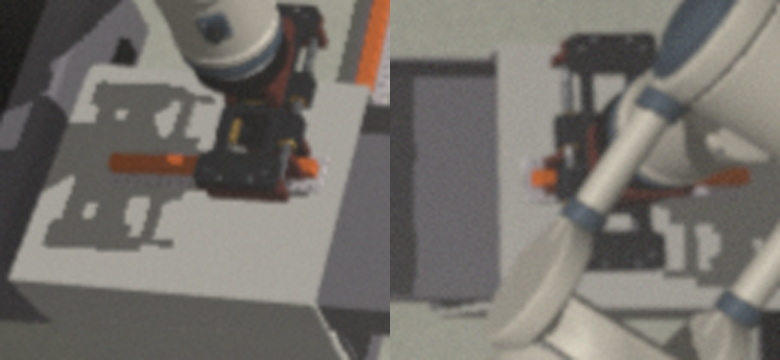

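Both crops show the ruler nearly flat on the unit's top. The rib runs from y≈-0.475 to -0.287 and is about 5° off level. I'll lower it the last 13 mm and release.

Emit:
play_rows([
  [[0,0,0.006,0,0.004],[0,0,0.006,0,0.004],[0,0,0.001,0,0.004],[0,0,0,0,0.02],[0,0,0,0,0.03]],
], newtons=4)

```text
time: 10.1
tcp_pos: [0.5422, -0.3082, 0.2305]
orientation: [2.228, 2.215, -0.0]
contact_force: [-0.9, 0.6, -0.3]
width: 0.0244
grip_force: 0.0
```

Emit:
play_rows([
  [[0,0,0,0,0.045],[0,0,0,0,0.05],[0,0,-0.02,0,0.05],[0,0,-0.02,0,0.05],[0,0,-0.01,0,0.05]],
])

```text
time: 10.6
tcp_pos: [0.5425, -0.3083, 0.2826]
orientation: [2.226, 2.213, 0.001]
contact_force: [1.1, -0.4, 0.1]
width: 0.05
grip_force: 0.0
```

```bash
python3 - <<'E'
from h import *
P=capture("scene"); prof((90,225,190,245),P=P); print(rib("scene",P[0],(90,225,190,245),.234))
Q=capture("top"); prof((400,540,145,190),"top",Q); 
s=observe();print(s["tcp_pos"],s["contact_force"],s["width"])
E
```

```text
scene n 162
  y -0.474 z 0.231 x 0.544
  y -0.458 z 0.233 x 0.544
  y -0.445 z 0.233 x 0.544
  y -0.433 z 0.232 x 0.545
  y -0.419 z 0.233 x 0.545
  y -0.401 z 0.231 x 0.549
(array([ 0.0091998 ,  0.9999577 ,  0.5472473 , -0.37701216], dtype=float32), array([ 0.54632382, -0.47738745]), array([ 0.54809561, -0.28480527]), array([126, 201,  71,  10, 278], dtype=int32))
top n 97
  y -0.332 z 0.234 x 0.541
  y -0.324 z 0.234 x 0.541
  y -0.315 z 0.235 x 0.541
  y -0.306 z 0.235 x 0.541
  y -0.298 z 0.234 x 0.541
  y -0.290 z 0.233 x 0.540
[ 0.54269223 -0.3084976   0.28251118] [-0.01169022 -0.18280311  0.61946519] 0.04987087980288297
```

Flat on the unit's top (rib top at z≈0.234 along its whole length), centre at y≈-0.381. I'll regrip at the middle, deeper this time.

Emit:
play_rows([
  [[-0.036,0,0,0,0.05],[-0.0365,0,0,0,0.05],[0,0,0.025,0,0.05],[0,0,0.02,0,0.05],[0,0,0.013,0,0.04]],
])

```text
time: 11.2
tcp_pos: [0.5411, -0.3806, 0.2186]
orientation: [-2.225, -2.211, 0.001]
contact_force: [-0.0, -0.1, 0.5]
width: 0.045
grip_force: 0.0
```

Emit:
play_rows([
  [[0,0,0,0,0.03],[0,0,0,0,0.02],[0,0,0,0,0.012],[0,0,0,0,0.004],[0,0,0,0,0.004]],
], newtons=10)

```text
time: 11.7
tcp_pos: [0.5421, -0.3807, 0.2234]
orientation: [2.227, 2.214, 0.0]
contact_force: [0.4, -0.8, -0.9]
width: 0.035
grip_force: 10.0
```

Emit:
play_rows([
  [[0,0,0,0,0.004],[0,0,0,0,0.004],[0,0,-0.005,0,0.004],[0,0,-0.015,0,0.004],[0,0,-0.02,0,0.004]],
], newtons=40)

```text
time: 12.2
tcp_pos: [0.5415, -0.3804, 0.2616]
orientation: [-2.226, -2.213, 0.0]
contact_force: [0.7, -0.3, -1.3]
width: 0.0139
grip_force: 40.0
```

The opening read 35 mm before it read 14 mm, so the pads may have caught the base's edges first. I'll check how the ruler is sitting.

Emit:
play_rows([
  [[0,0,-0.03,0,0.004],[0,0,-0.035,0,0.004],[0,0,-0.03,0,0.004],[0,0,-0.01,0,0.004],[0,0,0,0,0.004]],
])

```text
time: 12.7
tcp_pos: [0.5421, -0.3809, 0.3703]
orientation: [2.224, 2.212, 0.001]
contact_force: [0.1, -0.3, -1.0]
width: 0.0135
grip_force: 40.0
```

```bash
python3 - <<'E'
from h import *
P=capture("scene"); prof((80,180,120,245),P=P);prof((180,230,120,245),P=P); Q=capture("top"); prof((400,560,145,190),"top",Q)
cv2.imwrite("pics/s9.png",np.hstack([cv2.resize(P[0][120:270,80:230,::-1],None,fx=2.6,fy=2.6,interpolation=cv2.INTER_CUBIC),cv2.resize(Q[0][80:230,390:540,::-1],None,fx=2.6,fy=2.6,interpolation=cv2.INTER_CUBIC)]))
s=observe();print(s["tcp_pos"],s["contact_force"],s["ft_torque"],s["width"])
E
```

```text
scene n 230
  y -0.368 z 0.381 x 0.544
  y -0.357 z 0.380 x 0.545
  y -0.342 z 0.380 x 0.546
  y -0.329 z 0.380 x 0.546
  y -0.313 z 0.380 x 0.546
  y -0.298 z 0.380 x 0.546
scene n 269
  y -0.343 z 0.021 x 0.207
  y -0.339 z 0.023 x 0.225
  y -0.336 z 0.023 x 0.205
  y -0.332 z 0.023 x 0.221
  y -0.329 z 0.022 x 0.207
  y -0.326 z 0.022 x 0.235
top n 280
  y -0.376 z 0.379 x 0.543
  y -0.363 z 0.380 x 0.541
  y -0.346 z 0.379 x 0.539
  y -0.328 z 0.379 x 0.540
  y -0.311 z 0.379 x 0.542
  y -0.295 z 0.379 x 0.541
[ 0.54199259 -0.38077771  0.36675614] [-0.39562801  0.22395662 -2.24934883] [-0.03172039 -0.08284067 -0.0654563 ] 0.013368566856799715
```

View pics/s9.png

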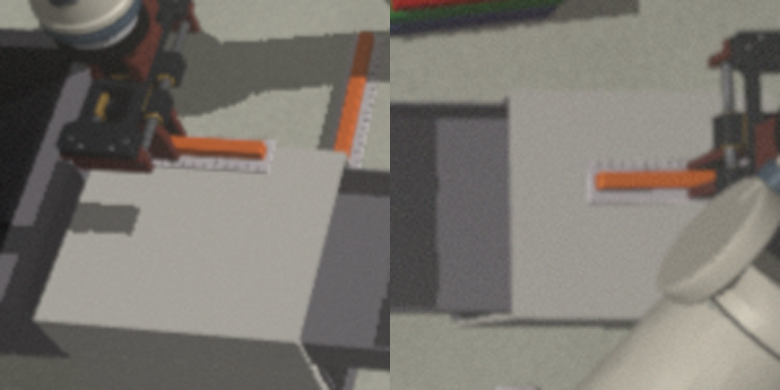

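The ruler is level (rib top z 0.380 ±1 mm along its length), face up, and gripped on the rib (13.5 mm opening) at its middle. I'll bring it down slightly to about 12 cm over the top and let it settle. Then I'll confirm the drawer hasn't moved.

Emit:
play_rows([
  [[0,0,0.008,0,0.004],[0,0,0.008,0,0.004],[0,0,0.006,0,0.004],[0,0,0,0,0.004],[0,0,0,0,0.004]],
])

```text
time: 13.3
tcp_pos: [0.5417, -0.3806, 0.3449]
orientation: [-2.227, -2.214, 0.0]
contact_force: [0.1, 0.8, -0.4]
width: 0.0138
grip_force: 40.0
```

Emit:
play_rows([
  [[0,0,0,0,0.004],[0,0,0,0,0.004],[0,0,0,0,0.004],[0,0,0,0,0.004],[0,0,0,0,0.004]],
])

```text
time: 13.8
tcp_pos: [0.5419, -0.3807, 0.3455]
orientation: [2.228, 2.215, 0.0]
contact_force: [0.1, -0.5, -1.2]
width: 0.0135
grip_force: 40.0
```

```bash
python3 - <<'E'
from h import *
P=capture("scene"); prof((80,180,120,245),P=P); d=P[1]
U,V=np.meshgrid(np.arange(205,265),np.arange(175,280)); u,v=U.ravel(),V.ravel(); W=at_d("scene",np.c_[u,v],d[v,u])
k=(W[:,2]>.194)&(W[:,2]<.203)&(W[:,1]>-.16)&(W[:,0]>.45); print("rim y max",np.percentile(W[k,1],[50,98]),"x",W[k,0].min(),W[k,0].max())
s=observe();print(s["time"],s["tcp_pos"],abs(s["joint_velocities"]).max(),s["width"],s["grip_force"])
E
```

```text
scene n 202
  y -0.369 z 0.356 x 0.542
  y -0.359 z 0.355 x 0.546
  y -0.344 z 0.355 x 0.546
  y -0.331 z 0.355 x 0.545
  y -0.318 z 0.354 x 0.546
  y -0.306 z 0.354 x 0.546
rim y max [-0.14374891 -0.13904232] x 0.4503830450129602 0.6613049214865427
13.85 [ 0.54188297 -0.38073006  0.34546667] 0.0011157507481833074 0.013483333550050687 39.99967932701111
```

The ruler is holding still and level, with its underside about 12 cm above the unit's top. The drawer rim is where it was at the start.

```bash
python3 -c "from cell import *; print(hand_in())"
```

```text
the job is handed in; nothing more can be done
None
```

I drew the orange ruler out of the half-open drawer at a slant, levelled it by laying it on the unit's top, and handed the job in at 13.85 s. The arm holds it at its middle, still, level and face up, about 12 cm above the top; the drawer hadn't moved, but I didn't measure the other things on the desk again.

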